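Run the surveyor slide in under the rod

TASK

On the bench surveyor, bring the stone cast in under the analysing rod: press the lock button on the carriage down with the fingertips and, keeping it held down all the way, push the carriage along its rail until it rests against the end stop below the pillar. Then let the button spring up so that the slide is locked there. It is all pressing and pushing, nothing is to be picked up: touch neither the cast nor the pillar with its rod, and leave the things lying round the surveyor where they are.

Things in the scene. Friction and masses are not known exactly. Their poses are not given: they have to be found in the camera images.
- stand: The bench surveyor's fixed base, a grey slab 345 x 92 mm, on the worktop. Origin: centre of its underside, on the worktop. Its x axis runs along the rail, from the parked end towards the end stop and the pillar; z is up. It stands turned differently each time.
- carriage (a joint): How far the carriage has slid along the base's x axis, in m: 0 at the parked end, 0.080 when its front edge rests against the rubber buffers of the end stop. It starts at 0. When free it slides with about 1.5 N; while the button is up the lock holds it, with 2 to 3 mm of play.
- lock_button (a joint): How far the lock button is pressed down, in m: 0 is up (slide locked: a tooth under the button stands in the rack beside the rail), 0.006 is fully down. The spring resists with 3 N at first and 6.6 N fully down. The slide is free once the button is more than 2 mm down. Let go between two of the rack's gaps (8 mm apart, the last at the end stop) it comes up only to 2 mm.
- button_top (a point): Centre of the top face of the lock button, a round black button 23 mm across on the rear (-x) end of the carriage, 69 mm above the worktop when up. It stands 8 mm proud of the grey thumb block (46 x 40 mm) round it, still 2 mm when fully down. The point moves with button and carriage. Behind and beside the button there is nothing.
- shoulder (a point): Top edge, at mid-width, of the rear face of the thumb shoulder: an upright wall on the carriage 24 mm ahead (+x of the base) of the button's centre, 40 mm wide, 9 mm thick, its top 81 mm above the worktop (12 mm above the button). The fingertips on the button may push against it.
- tray (a point): Centre of the floor of the model tray on the carriage's front end, 115 mm ahead (+x) of the button, 52 mm above the worktop; inside 68 x 77 mm with a rim 8 mm high. The cast stands in it.
- stop_face (a point): The face of the end stop's buffers, 42 mm above the worktop on the rail's centre line. The carriage's front edge is 155 mm ahead of the button's centre, so at the stop the button's centre is 155 mm behind this point.
- cast: Beige stone cast of a dental arch, 62 x 71 x 35 mm, loose in the tray. Origin: centre of its underside.
- rod_arm: The pillar (20 mm thick) beyond the end stop with overarm, spindle and thin analysing rod. Origin and axes are those of the base: pillar at x = 0.146; overarm and spindle reach back to x = 0.042, 0.14 to 0.28 m above the worktop; the rod's tip hangs 100 mm up at x = 0.055. With the carriage at its stop the spindle is 115 mm ahead of the button's centre.
- next_cast: Blue stone cast 58 x 67 x 33 mm, standing loose on the worktop just beyond the parked (-x) end of the base. Origin: centre of its underside.
- carver: Thin wax carver 146 mm long, lying loose behind the base. Origin: centre of its underside.
- dish: Small waisted mixing dish 33 mm wide, 23 mm high, standing loose behind the base. Origin: centre of its underside.
Things that resemble listed ones, but are neither listed nor needed, are in the scene too. Leave any green or red look-alike of the cast alone.

How it is judged:
By the outcome, as a careful person would: the job done as asked, in the order asked, and still so for the second after the job is handed in, with the robot touching nothing.
It also fails if it takes over 35 s, if anything falls off the work surface, if the arm or the gripper's body presses on something with over 40 N, if the wrist force passes 120 N, or if a joint passes its speed limit or range.

ROBOT

A 6-joint arm with a two-finger parallel gripper is mounted at the origin on a cart in front of the work surface, level with it; the furniture and walls round the work are solid. World frame = base frame: x ahead of the robot, y to its left, z up, the work surface at z = 0. Lengths are in m, angles in degrees, forces in N, time in s.
With the tool pointing down it reaches from about 0.35 to 0.875 m from the base axis. Payload 4.2 kg.
Tool frame: the origin (TCP) lies on the front face of the gripper's body, between the roots of the fingers; the fingertips stand finger_overhang ahead of it and the grasp point (between the pads) lies 51 mm ahead of it (finger_overhang is the distance from the TCP to the fingertips, in m); z points along the fingers, y is the line along which they close (so a half turn about z gives the same grasp; the last joint's range is limited). The gripper opens to 87 mm and grips with 3 to 60 N. Pads are 19 mm wide; open, the fingers measure 117 mm over their backs; the gripper's body (75 mm by 190 mm) begins 51 mm behind the grasp point.
Start: joints at [14.817, 22.042, 0.453, 0, -68.411, -14.817], TCP at [0.625, 0, 0.292] pointing down, gripper open.
Joint ranges: [-179.83, 179.83], [-69.29, 118.12], [-61.27, 80.66], [-181.25, 117.63], [-171.15, -9.14], [-177.46, 177.46]. Speed limits (degrees/s): [159.86, 159.86, 180, 180, 180, 180].

INTERFACE

Orientations are given as a 3x3 rotation matrix whose columns are the frame's x, y, z axes.
In Python, from station import sense, capture, camera_model, finish_job, finger_overhang gives the robot as it stands. The module is installed in compiled form; this text tells all that it offers.
- The arm moves only by the tool jog_arm, never from a script. Its argument "rows" is a list that holds one entry, the list of rows, each a list of 4 numbers: the shift along the tool's x, y, z in m, then the turn about the tool's z in rad. A call has 1 to 20 rows; each row shifts and turns the commanded pose from where the row before left it, along the tool's axes as they then stand; what a row does not reach is not made up. A row lasts 1/8 s, in which the tool goes at most 62.5 mm and 10.7 degrees, less where a joint would pass 70% of its speed; a pose out of reach is approached as far as the arm can. A call is refused whole if a number of a shift passes 0.0625 or a number of a turn 0.188, either way. A call with a gripper value outside its range is refused whole. "claw" is the opening, from 0 (shut) to 1 (fully open), set as the call begins (left out, the last holds). The fingers move at their own pace and stop on an object; the grip force is fixed at half the most. Time passes only in rows, so rows that do not move let the fingers close. It gives the time, the measured TCP pose, the force, the opening and the grip force at its end, in the units of the state.
- sense(): the state, without advancing time (a new reading comes with each control period).
- capture(name): name is "scene" or "side" or "wrist"; returns the picture (480x640x3 uint8, red, green, blue); there is no depth.
- camera_model(name): a dict with "fovy" (degrees; the focal length in pixels is half the picture's height over the tangent of half this angle, whatever the lens; pixels are square), "cx", "cy" (the principal point, pixels), "k1" (the pictures are not rectified: a ray, as slopes to the right and down, at radius r is drawn at 1 + k1 r^2 times it, then the intrinsics apply), "eye" and "rotation" of the camera in the world. Camera axes: x right, y down, z forward; pixel columns grow to the right and rows downward; lengths in m; the calibration is good to about 2 mm. A picture is of the moment at which its call begins: read the wrist's pose just before it. camera_model takes no time and is no camera call; for the wrist camera it gives the pose at the moment of the call.
- finish_job(): hands the job in; it is judged then, once.
The state is a dict: "time_s": time; "joints": joint angles; "joint_velocities": joint speeds; "effort": joint torques, N m; "tcp_pos": TCP position; "ee_rot": TCP orientation; "wrist_force": force on the tool from outside, world axes, zero at the start; "moment": the same for the moment, N m; "gripper_width": opening from 0.0 (shut) to 1.0 (fully open); "gripper_force": force on a finger pad.
Only numpy, scipy, OpenCV 4.12 (cv2) and the standard library are available. Lean on these libraries where they do the work, as an engineer would, in place of code of your own. Each camera call takes 0.05 s, during which the arm holds its last target. There are 200 camera calls.

## Working session

There is one attempt and no reset: what is moved stays moved. The work goes in short steps, Python scripts to look and compute and a tool call to move; the robot and the scene stay as the last step left them, time stands still between calls to the robot, and variables do not carry over. Pictures are saved under pics/ and viewed, at most 10 in all, crops included, and the job is handed in when it is done.

Besides the shell and the picture viewer there is one more tool, called after "Emit:" as name(argument=value, ...), one argument or row to a line, values as JSON. jog_arm: Moves the arm, as the interface text tells. Its arguments: {"type":"object","properties":{"rows":{"type":"array"},"claw":{"type":"number"}},"required":["rows"]}

```bash
mkdir -p pics; cat > h.py <<'E'
import numpy as np, cv2
from station import *
def ray(m,u,v):
    f=240/np.tan(np.radians(m['fovy'])/2)
    d=np.array([(u-m['cx'])/f,(v-m['cy'])/f]); s=d.copy()
    for _ in range(30): s=d/(1+m['k1']*(s@s))
    return np.array(m['rotation'])@np.array([s[0],s[1],1.])
def at_z(m,u,v,z):
    r=ray(m,u,v); e=np.array(m['eye']); return e+r*(z-e[2])/r[2]
def proj(m,p):
    f=240/np.tan(np.radians(m['fovy'])/2)
    c=np.array(m['rotation']).T@(np.array(p)-m['eye']); s=c[:2]/c[2]
    return s*(1+m['k1']*(s@s))*f+[m['cx'],m['cy']]
def snap(n,name):
    im=capture(n)[:,:,::-1].copy(); cv2.imwrite(f'pics/{name}.png',im); return im
E
python3 - <<'E'
from h import *
print(finger_overhang, sense()['ee_rot'],sense()['wrist_force'])
for n in('scene','side','wrist'): print(n,camera_model(n)); snap(n,n+'0')
E
```

```text
0.0697 [[-1.46345095e-04 -9.99997686e-01 -2.14636199e-03]
 [-9.99999983e-01  1.46581260e-04 -1.09873344e-04]
 [ 1.10187707e-04  2.14634588e-03 -9.99997691e-01]] [ 0.69865491 -0.75321935 -0.56730978]
scene {'fovy': 53.03534732192118, 'cx': 313.395831737429, 'cy': 232.44532630391154, 'k1': -0.029900820631557915, 'eye': array([-0.0086864 , -0.46126166,  0.69511988]), 'rotation': array([[ 0.79809259, -0.37923775,  0.46821678],
       [-0.60251772, -0.50816483,  0.6154193 ],
       [ 0.00454107, -0.77327049, -0.63406004]])}
side {'fovy': 51.5826263280157, 'cx': 313.9305285531005, 'cy': 231.51764936303007, 'k1': -0.13755905413006986, 'eye': array([-0.23161174,  0.49987347,  0.80702616]), 'rotation': array([[-0.45413318, -0.61744993,  0.64227614],
       [-0.89085484,  0.30510507, -0.33658364],
       [ 0.01186184, -0.72502861, -0.68861659]])}
wrist {'fovy': 60.88849472032007, 'cx': 319.31495618377363, 'cy': 242.2920561550389, 'k1': 0.030808786525636702, 'eye': array([ 0.62354774, -0.08201356,  0.38505159]), 'rotation': array([[-9.99997315e-01,  5.93347957e-04, -2.24003835e-03],
       [-1.01413021e-04,  9.54530971e-01,  2.98111749e-01],
       [ 2.31506998e-03,  2.98111176e-01, -9.54528348e-01]])}
```

View pics/scene0.png

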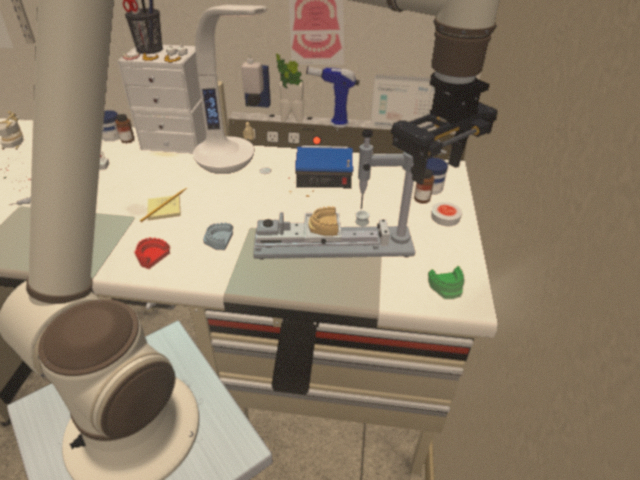

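View pics/wrist0.png

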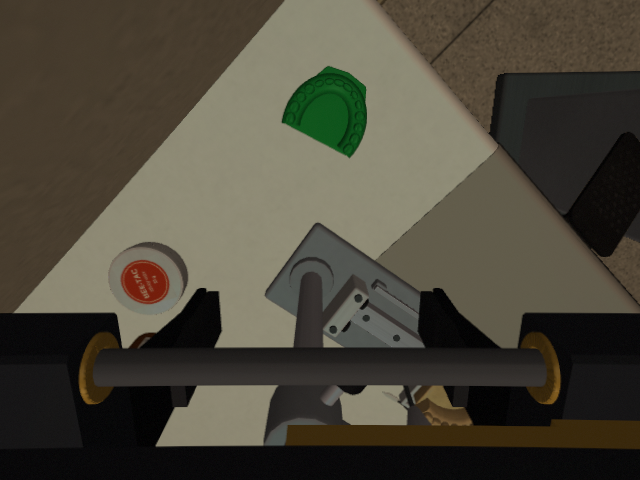

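The scene shows the surveyor with its button end at about (268,226), the beige cast at (323,221) in the tray, and the pillar at (405,200). The blue cast is at (218,235), with the green (447,282) and red (152,252) look-alikes. The wrist view shows the pillar right under the gripper. Next I'll look at enlarged crops.

```bash
python3 - <<'E'
import cv2
a=cv2.imread('pics/scene0.png')[120:270,200:420]; b=cv2.imread('pics/side0.png')
cv2.imwrite('pics/sc.png',cv2.resize(a,(792,540),interpolation=cv2.INTER_CUBIC))
E
```

```text
(no output)
```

View pics/sc.png

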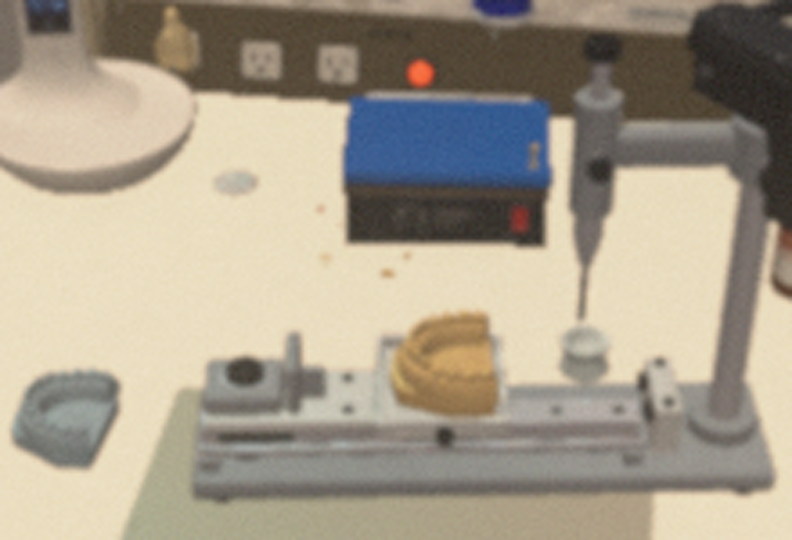

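View pics/side0.png

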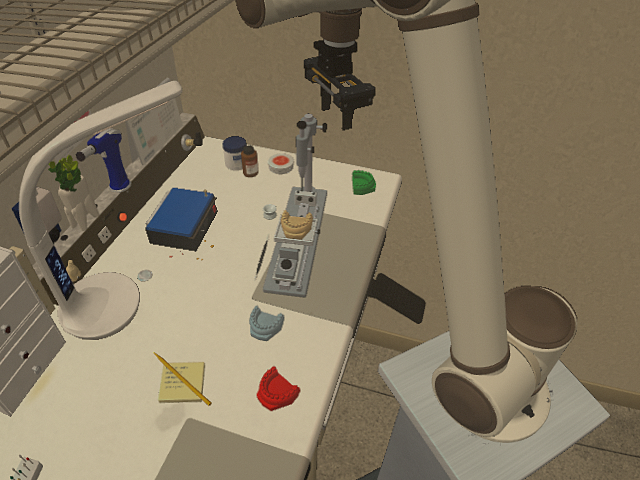

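The button is at scene (267.5,223.3) and side (287,264). The slab's front bottom edge runs from scene (253.6,258) to (415.3,256). Of the three cast look-alikes, the beige one in the tray matches. The blue one at (265,322) in the side view stands beyond the parked end.

```bash
python3 - <<'E'
from h import *
s=camera_model('scene'); d=camera_model('side')
b1=at_z(s,267.5,223.3,.069); b2=at_z(d,287,264,.069)
p=at_z(s,253.6,258,0);q=at_z(s,415.3,256.2,0)
print(b1,b2,p,q,np.linalg.norm(q-p))
print('yaw',np.degrees(np.arctan2(*(q-p)[1::-1])))
print('blue',at_z(s,218,235,.02),at_z(d,265,322,.02))
print('pillar foot',at_z(s,200+722/3.6,120+420/3.6,.02),at_z(d,307,186,.04))
E
```

```text
[0.39464811 0.22830491 0.069     ] [0.39599657 0.23114437 0.069     ] [0.35010802 0.22112325 0.        ] [0.63201825 0.01757442 0.        ] 0.3477146837233551
yaw -35.83057220779486
blue [0.31639762 0.31240211 0.02      ] [0.3176321  0.31583874 0.02      ]
pillar foot [0.63438664 0.0679094  0.02      ] [0.63774968 0.06581524 0.04      ]
```

Emit:
jog_arm(
  rows=[
    [[0,0,-0.03,0],[0,0,-0.03,0],[0,0.038,0,0],[0,0.038,0,0],[0,0.038,0,0],[0,0.038,0,0],[0,0.038,0,0],[0,0.04,0,0],[-0.038,0,0,0],[-0.038,0,0,0],[-0.038,0,0,0],[-0.038,0,0,0],[-0.038,0,0,0],[-0.04,0,0,0],[0,0,0,0]],
  ],
  claw=0,
)

```text
time_s: 2.02
tcp_pos: [0.3948, 0.2319, 0.3516]
ee_rot: [[0.003, -1.0, -0.001], [-1.0, -0.003, -0.001], [0.001, 0.001, -1.0]]
wrist_force: [-0.6, 0.3, -0.3]
gripper_width: 0.004
gripper_force: 0.0
```

Emit:
jog_arm(
  rows=[
    [[0,0,0,0.168],[0,0,0,0.168],[0,0,0,0.168],[0,0,0,0.168],[0,0,0,0.168],[0,0,0,0.168],[0,0,0,0.168],[0,0,0,0.168],[0,0,0,0.168],[0,0,0,0.168],[0,0,0,0.168],[0,0,0,0.168],[0,0,0,0.165],[0,0,0,0]],
  ],
)

```text
time_s: 3.78
tcp_pos: [0.3949, 0.2292, 0.3522]
ee_rot: [[-0.82, 0.572, -0.0], [0.572, 0.82, -0.0], [0.0, -0.0, -1.0]]
wrist_force: [-0.0, 0.3, -0.4]
gripper_width: 0.005
gripper_force: 0.0
```

```bash
python3 - <<'E'
from h import *
t=sense(); print(t['time_s'],t['tcp_pos'],t['ee_rot'],t['joints'],t['wrist_force'])
m=camera_model('wrist');snap('wrist','w1')
print(m['eye'],'button pred',proj(m,[.395,.2297,.069]))
E
```

```text
3.775 [0.39485445 0.22921623 0.35219518] [[-8.20218380e-01  5.72050455e-01 -2.94131571e-04]
 [ 5.72050517e-01  8.20218365e-01 -2.01372081e-04]
 [ 1.26057125e-04 -3.33427199e-04 -9.99999936e-01]] [ 5.06200491e+01  2.88598103e+00 -1.58966278e+01 -6.02622911e-03
 -7.12370017e+01 -1.75511448e+02] [-0.03410805  0.32998367 -0.43924106]
[0.32634535 0.27618129 0.44595989] button pred [320.46391418 207.68212159]
```

View pics/w1.png

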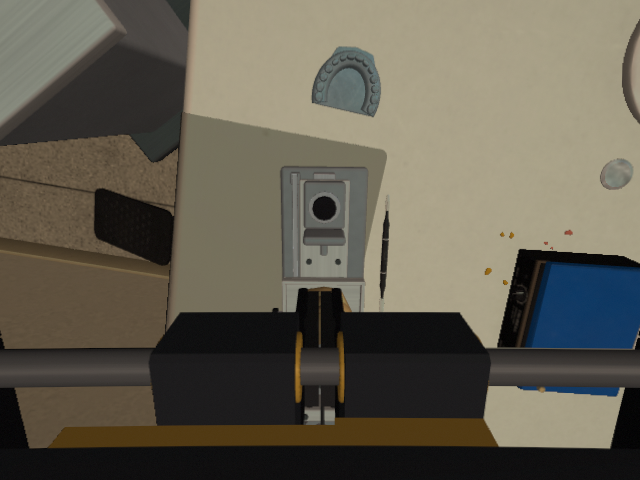

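The wrist view shows the button at (324,208), the shoulder just below it at about y=232, the blue cast at (347,82) and the carver at (385,250). I'll enlarge this to measure precisely.

```bash
python3 - <<'E'
from h import *
im=cv2.imread('pics/w1.png'); g=cv2.cvtColor(im,cv2.COLOR_BGR2GRAY)
c=cv2.resize(im[155:295,265:385],None,fx=4.2,fy=4.2,interpolation=cv2.INTER_CUBIC); cv2.imwrite('pics/w1c.png',c)
r=(g[190:226,305:345]<45).astype('uint8'); print(cv2.connectedComponentsWithStats(r)[2:])
E
```

```text
(array([[   0,    0,   40,   36, 1014],
       [   8,    6,   23,   24,  426]], dtype=int32), array([[19.77613412, 17.37080868],
       [18.842723  , 17.80751174]]))
```

View pics/w1c.png

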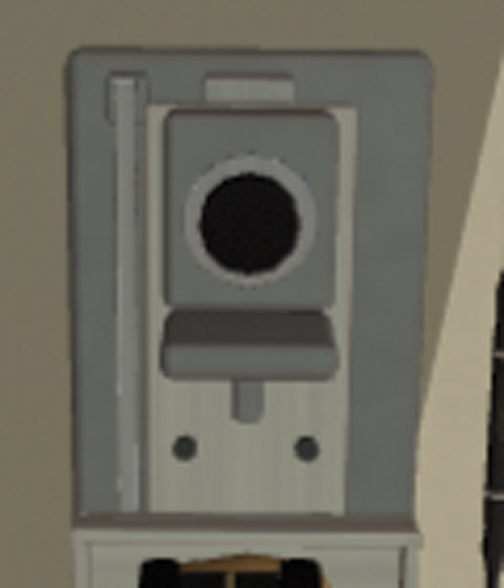

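```bash
python3 - <<'E'
from h import *
m=camera_model('wrist'); P=lambda x,y,z:at_z(m,265+x/4.2,155+y/4.2,z)
b=P(249,222,.069); l,r=P(163,345,.081),P(338,345,.081)
print('b',b,'sh',(l+r)/2,np.linalg.norm(r-l))
t=sense(); R=np.array(t['ee_rot'])
yw=lambda v:np.degrees(np.arctan2(v[1],v[0]))
for a,c,z in(((68,62),(75,510),.022),((432,62),(415,510),.022)): 
  p,q=P(*a,z),P(*c,z); print('edge',yw(q-p),p,q)
w=r-l; print('across',yw(w)+90, 'b->sh',yw((l+r)/2-b),np.linalg.norm(((l+r)/2-b)[:2]))
p,q=P(70,50,.022),P(432,50,.022);print('width',np.linalg.norm(q-p),yw(q-p)+90)
print('tool fwd(-x)',yw(-R[:,0]),'b in tool',R.T@(b-t['tcp_pos']))
E
```

```text
b [0.39724985 0.23269983 0.069     ] sh [0.41810349 0.21853826 0.081     ] 0.0388395904890667
edge -35.51871574452332 [0.34787033 0.21356294 0.022     ] [0.44394826 0.14498386 0.022     ]
edge -34.974638224423245 [0.3988086  0.28677045 0.022     ] [0.49551678 0.21911843 0.022     ]
across 145.1748125502157 b->sh -34.18017432651195 0.025207622591670042
width 0.08850715062465851 145.16896887331828
tool fwd(-x) -34.83477706559797 b in tool [-7.07974320e-05  4.19958880e-03  2.83203182e-01]
```

Emit:
jog_arm(
  rows=[
    [[-0.01,0.004,0,0],[0,0,0.03,0],[0,0,0.035,0],[0,0,0.035,0],[0,0,0.035,0],[0,0,0.03,0],[0,0,0.02,0],[0,0,0.01,0],[0,0,0,0],[0,0,0,0]],
  ],
)

```text
time_s: 5.08
tcp_pos: [0.406, 0.228, 0.158]
ee_rot: [[-0.82, 0.573, 0.001], [0.573, 0.82, 0.001], [-0.0, 0.002, -1.0]]
wrist_force: [0.3, -0.2, -0.3]
gripper_width: 0.001
gripper_force: 0.0
```

```bash
python3 - <<'E'
from h import *
t=sense(); print(t['time_s'],t['tcp_pos'],t['joints'],t['wrist_force'],t['moment'])
m=camera_model('wrist');im=snap('wrist','w2')
tip=t['tcp_pos']+np.array(t['ee_rot'])[:,2]*finger_overhang
print(tip,'tip px',proj(m,tip))
cv2.imwrite('pics/w2c.png',cv2.resize(im[150:400,180:460],None,fx=2,fy=2))
E
```

```text
5.075 [0.40604005 0.22796071 0.15803351] [ 4.93884351e+01  1.55098394e+01 -3.18270722e+01  1.97999356e-02
 -4.25634692e+01 -1.74339637e+02] [ 0.2808674  -0.18650021 -0.26753946] [-0.0482997  -0.13448903  0.03239955]
[0.4061313  0.2280421  0.08833361] tip px [320.63094906 312.0359332 ]
```

View pics/w2c.png

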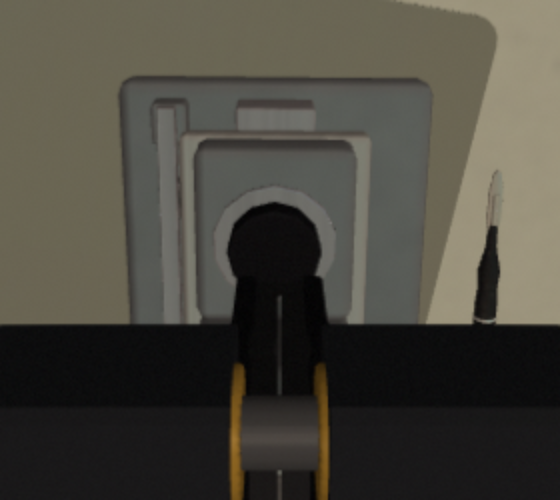

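The fingertips are aligned over the front half of the button, whose visible centre is near crop (275,245), and clear of the shoulder. Now I'll lower them gently.

Emit:
jog_arm(
  rows=[
    [[0,-0.001,0.005,0],[0,0,0.005,0],[0,0,0.004,0],[0,0,0.002,0],[0,0,0,0],[0,0,0,0]],
  ],
)

```text
time_s: 5.88
tcp_pos: [0.405, 0.2268, 0.1413]
ee_rot: [[-0.82, 0.573, 0.0], [0.573, 0.82, 0.0], [-0.0, 0.0, -1.0]]
wrist_force: [-0.6, -1.2, -0.0]
gripper_width: 0.002
gripper_force: 0.0
```

Emit:
jog_arm(
  rows=[
    [[0,0,0.002,0],[0,0,0.002,0],[0,0,0.001,0],[0,0,0,0],[0,0,0,0]],
  ],
)

```text
time_s: 6.5
tcp_pos: [0.405, 0.2269, 0.1365]
ee_rot: [[-0.82, 0.573, 0.0], [0.573, 0.82, 0.0], [-0.0, 0.001, -1.0]]
wrist_force: [0.1, -0.5, 4.4]
gripper_width: 0.005
gripper_force: 2.2
```

Emit:
jog_arm(
  rows=[
    [[0,0,0.001,0],[0,0,0.001,0],[0,0,0,0],[0,0,0,0]],
  ],
)

```text
time_s: 7.0
tcp_pos: [0.4051, 0.2269, 0.1344]
ee_rot: [[-0.82, 0.573, 0.0], [0.573, 0.82, 0.0], [-0.0, 0.0, -1.0]]
wrist_force: [-1.2, 0.6, 5.3]
gripper_width: 0.007
gripper_force: 2.8
```

Emit:
jog_arm(
  rows=[
    [[-0.002,0,0,0],[-0.003,0,0,0],[-0.003,0,0,0],[-0.003,0,0,0],[0,0,0,0]],
  ],
)

```text
time_s: 7.62
tcp_pos: [0.4142, 0.2204, 0.1344]
ee_rot: [[-0.82, 0.573, 0.0], [0.573, 0.82, 0.0], [-0.0, 0.0, -1.0]]
wrist_force: [-0.6, -1.1, 5.2]
gripper_width: 0.006
gripper_force: 2.8
```

Emit:
jog_arm(
  rows=[
    [[-0.003,0,0,0],[-0.004,0,0,0],[-0.004,0,0,0],[-0.004,0,0,0],[-0.004,0,0,0],[-0.004,0,0,0],[-0.004,0,0,0],[-0.004,0,0,0],[-0.004,0,0,0],[-0.004,0,0,0],[-0.004,0,0,0],[-0.004,0,0,0],[-0.004,0,0,0],[-0.003,0,0,0],[-0.002,0,0,0],[0,0,0,0]],
  ],
)

```text
time_s: 9.62
tcp_pos: [0.4598, 0.1881, 0.1343]
ee_rot: [[-0.82, 0.573, -0.0], [0.573, 0.82, -0.0], [-0.0, -0.001, -1.0]]
wrist_force: [-0.6, -1.8, 5.9]
gripper_width: 0.007
gripper_force: 2.8
```

```bash
python3 - <<'E'
from h import *
t=sense(); print(t['time_s'],t['tcp_pos'],t['wrist_force'],t['joints'])
im=snap('scene','s2');snap('wrist','w3'); d=snap('side','d2')
a=cv2.resize(im[130:270,230:425],(585,420),interpolation=cv2.INTER_CUBIC)
w=cv2.imread('pics/w3.png')[130:330,250:350]
cv2.imwrite('pics/c2.png',np.hstack([a,cv2.resize(w,(210,420))]))
E
```

```text
9.625 [0.45984837 0.18810905 0.13434127] [-0.56995536 -1.82880341  5.88566419] [ 4.10167120e+01  2.02199154e+01 -2.90470089e+01  2.12024216e-02
 -4.07601053e+01 -1.65995567e+02]
```

View pics/c2.png

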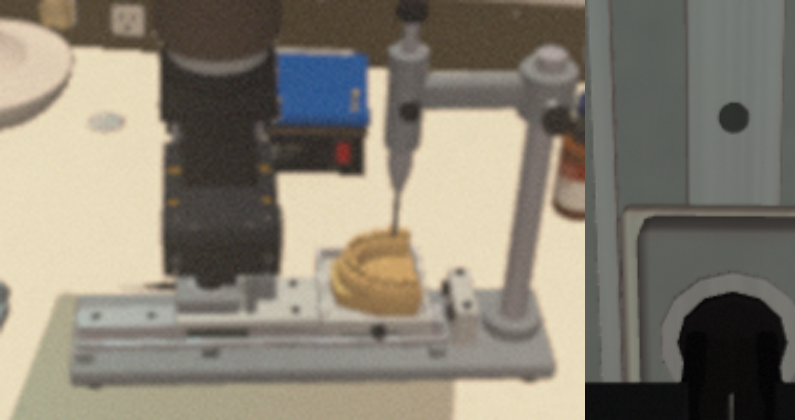

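The carriage is following with the button held down, and its front edge is about 13 mm short of the stop. I'll continue slowly.

Emit:
jog_arm(
  rows=[
    [[-0.002,0,0,0],[-0.002,0,0,0],[-0.002,0,0,0],[-0.002,0,0,0],[-0.002,0,0,0],[-0.001,0,0,0],[0,0,0,0]],
  ],
)

```text
time_s: 10.65
tcp_pos: [0.4687, 0.1818, 0.1343]
ee_rot: [[-0.82, 0.573, -0.0], [0.573, 0.82, -0.0], [0.0, -0.001, -1.0]]
wrist_force: [-1.9, -0.7, 5.7]
gripper_width: 0.005
gripper_force: 2.8
```

Emit:
jog_arm(
  rows=[
    [[-0.001,0,0,0],[-0.001,0,0,0],[-0.001,0,0,0],[0,0,0,0]],
  ],
)

```text
time_s: 11.15
tcp_pos: [0.4707, 0.1804, 0.1341]
ee_rot: [[-0.819, 0.573, -0.001], [0.573, 0.819, -0.0], [0.001, -0.001, -1.0]]
wrist_force: [-3.0, 2.2, 5.9]
gripper_width: 0.007
gripper_force: 2.9
```

Emit:
jog_arm(
  rows=[
    [[-0.001,0,0,0],[-0.001,0,0,0],[0,0,0,0]],
  ],
)

```text
time_s: 11.52
tcp_pos: [0.4722, 0.1794, 0.1341]
ee_rot: [[-0.819, 0.573, -0.001], [0.573, 0.819, 0.0], [0.001, -0.001, -1.0]]
wrist_force: [-3.6, 2.5, 6.8]
gripper_width: 0.003
gripper_force: 2.9
```

Emit:
jog_arm(
  rows=[
    [[-0.001,0,0,0],[-0.001,0,0,0],[0,0,0,0]],
  ],
)

```text
time_s: 11.9
tcp_pos: [0.4739, 0.1783, 0.1341]
ee_rot: [[-0.819, 0.573, -0.001], [0.573, 0.819, 0.0], [0.001, -0.0, -1.0]]
wrist_force: [-3.8, 2.5, 6.0]
gripper_width: 0.005
gripper_force: 2.9
```

```bash
python3 - <<'E'
from h import *
t=sense(); print(t['time_s'],t['tcp_pos'],t['wrist_force'])
b=np.array([.39725,.2327]);print((np.array(t['tcp_pos'])[:2]-b)@[.819,-.574])
E
```

```text
11.9 [0.4739148  0.17834497 0.13414139] [-3.8326872   2.48207496  5.99934713]
0.09398825907687111
```

Emit:
jog_arm(
  rows=[
    [[-0.001,0,0,0],[-0.001,0,0,0],[0,0,0,0]],
  ],
)

```text
time_s: 12.28
tcp_pos: [0.4749, 0.1776, 0.1341]
ee_rot: [[-0.819, 0.574, -0.002], [0.574, 0.819, 0.001], [0.002, -0.001, -1.0]]
wrist_force: [-6.2, 5.6, 7.4]
gripper_width: 0.004
gripper_force: 5.0
```

Emit:
jog_arm(
  rows=[
    [[0,0,-0.002,0],[0,0,-0.002,0],[0,0,-0.002,0],[0,0,-0.002,0],[0,0,0,0]],
  ],
)

```text
time_s: 12.9
tcp_pos: [0.4745, 0.1768, 0.1408]
ee_rot: [[-0.819, 0.574, -0.004], [0.574, 0.819, -0.001], [0.003, -0.003, -1.0]]
wrist_force: [-5.2, 4.8, -1.9]
gripper_width: 0.007
gripper_force: 3.3
```

Emit:
jog_arm(
  rows=[
    [[0.003,0,0,0],[0.002,0,-0.005,0],[0,0,-0.02,0],[0,0,-0.03,0],[0.02,0,-0.03,0],[0.03,0,-0.03,0],[0.03,0,-0.03,0],[0,0,0,0],[0,0,0,0]],
  ],
)

```text
time_s: 14.02
tcp_pos: [0.4064, 0.2253, 0.2871]
ee_rot: [[-0.819, 0.573, -0.0], [0.573, 0.819, -0.0], [0.0, -0.0, -1.0]]
wrist_force: [-0.9, 0.5, -0.2]
gripper_width: 0.008
gripper_force: 0.0
```

```bash
python3 - <<'E'
from h import *
t=sense(); print(t['time_s'],t['tcp_pos'],t['wrist_force'])
im=snap('scene','s3');snap('wrist','w4'); d=snap('side','d3')
a=cv2.resize(im[170:270,230:425],(780,400),interpolation=cv2.INTER_CUBIC)
w=cv2.imread('pics/w4.png')[130:330,200:440]
cv2.imwrite('pics/c3.png',np.vstack([a,np.hstack([w[:, :240],cv2.resize(d[170:345,220:400],(540,525))[50:250]])]))
E
```

```text
14.025 [0.40635161 0.22527697 0.28709919] [-0.9010057   0.50594074 -0.24545518]
```

View pics/c3.png

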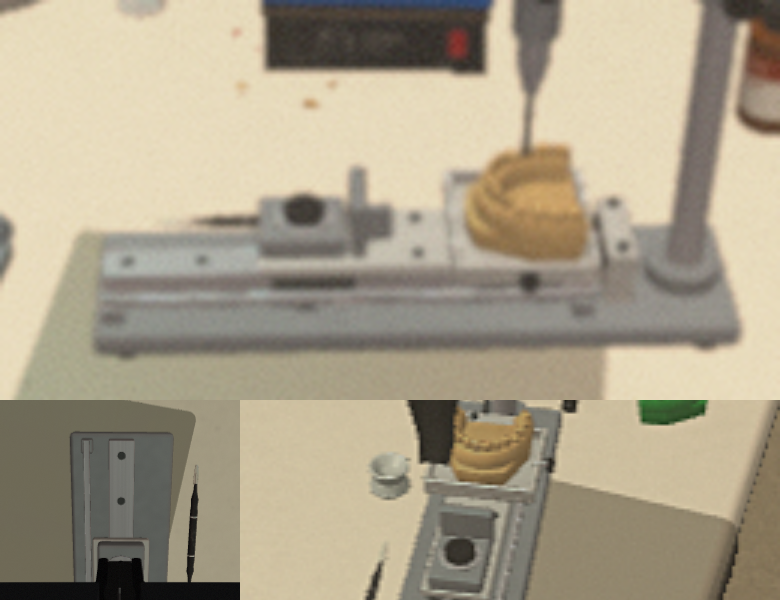

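The carriage sits against the buffers, with the cast under the rod and the button at scene (306,222.5) looking proud. I'll check travel and button height numerically.

```bash
python3 - <<'E'
from h import *
b=np.array([.39725,.2327]);f=np.array([.819,-.574])
for n in('scene','side'):
  m=camera_model(n); P=lambda s,z:proj(m,[*(b+f*s),z]); 
  a=cv2.cvtColor(cv2.imread(f'pics/{n}0.png'),6);c=cv2.cvtColor(cv2.imread('pics/'+('s3' if n=='scene' else 'd3')+'.png'),6)
  def cen(g,p):
    x,y=np.round(p).astype(int); w=g[y-8:y+9,x-9:x+10]; r=(w<70).astype('uint8')
    k=cv2.connectedComponentsWithStats(r); i=1+k[2][1:,4].argmax(); return k[3][i]+[x-9,y-8],k[2][i]
  p0,p1=cen(a,P(0,.069)),cen(c,P(.08,.069)); print(n,p0,p1,'seen shift',p1[0]-p0[0])
  for s,z in((.08,.069),(.08,.065),(.076,.069)): print(s,z,P(s,z)-P(0,.069))
E
```

```text
scene (array([269.4, 223. ]), array([10,  7,  4,  5, 10], dtype=int32)) (array([305.5       , 222.41666667]), array([ 6,  7,  8,  6, 36], dtype=int32)) seen shift [36.1        -0.58333333]
0.08 0.069 [37.9294963  -0.69324073]
0.08 0.065 [37.94094836  0.79475689]
0.076 0.069 [36.03674551 -0.65874805]
side (array([285.95348837, 263.90697674]), array([ 4,  3, 11, 10, 86], dtype=int32)) (array([292.91549296, 236.61971831]), array([ 4,  4, 10,  9, 71], dtype=int32)) seen shift [  6.96200459 -27.28725843]
0.08 0.069 [  6.72104813 -27.25503738]
0.08 0.065 [  6.75392572 -25.91275137]
0.076 0.069 [  6.40172148 -25.96172134]
```

Both views agree with 80 mm of travel and the button fully up: the side view measured it directly, and the scene view agrees using the parked position I read by eye. Handing in.

```bash
python3 -c "
from station import *
print(finish_job())"
```

```text
the job is handed in; nothing more can be done
None
```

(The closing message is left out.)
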